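# Extend the telescoping V-rest to its last hole

## Task

A longer shaft is coming next: extend the telescoping support that carries the V-shaped rest. Press its spring button down, slide the inner tube all the way out and let the button pop up through the last hole, the one nearest the rest, then let go. Leave the other support, the one with the flat plate, as it is set.

Things in the scene. Friction and masses are not known exactly. Their poses are not given: they have to be found in the camera images.
- vee_support: fixed base of the telescoping support with the V rest: dark plate 120 x 80 x 6 mm under a 36 x 36 mm square aluminium tube, 130 mm long, top face 42 mm above the bench. Origin on the bench under the middle of three holes; x along the tube to the rest (away from the robot), z up. The inner tube slides out along +x and bears the button and, on its outer end, the dark steel V rest (top 74 mm above the bench)
- vee_last_hole (a point): centre of the last hole, at the level of the tube's top face, 35 mm along +x from the support's origin. The top wall has three round 20 mm holes, 35 mm apart (x = -35, 0, +35 mm), joined by an 11 mm wide slot along the tube
- vee_tube (a joint): how far the inner tube is out, m: 0 = button in the hole farthest from the rest (the start, with up to 1 mm of play), 0.035 = middle hole, 0.070 = last hole, nearest the rest; end stop at 0.072. Locked while the button is up in a hole; with the button held down it slides easily (about 1 N) and stays where it is left
- vee_button (a joint): how far the spring button is pressed down, m: 0 = fully up, 0.013 = fully down. Its collar clears the tube wall, so that the tube can slide, from 0.0095 on. The spring pushes up with 3 N at the top to 7 N fully down. Let go up to 4 mm off a hole, it finds the hole by its cone and springs up
- vee_knob (a point): centre of the top face of the button's grey ribbed knob: upright cylinder, 24 mm diameter, 30 mm tall, on a 9 mm stem that runs in the slot. Up, the top is 87 mm above the bench and the knob's underside 15 mm above the tube. Moves with button and tube. Can be pinched from above, pushed down and along
- plate_tube (a joint): how far the inner tube of the other support is out, m. That support is alike, but bears a flat upright dark plate (56 mm wide, 66 mm high) instead of the V rest; its tube must stay in its hole, at 0
- plate_knob (a point): centre of the top face of the knob on the support with the flat plate (same knob); not to be worked

How it is judged:
By the outcome, as a careful person would: the job done as asked, in the order asked, and still so for the second after the job is handed in, with the robot touching nothing.
It also fails if it takes over 34 s, if anything falls off the work surface, if the arm or the gripper's body presses on something with over 40 N, if the wrist force passes 120 N, or if a joint passes its speed limit or range.

## Robot

A 6-joint arm with a two-finger parallel gripper is mounted at the origin on a cart in front of the work surface, level with it; the furniture and walls round the work are solid. World frame = base frame: x ahead of the robot, y to its left, z up, the work surface at z = 0. Lengths are in m, angles in rad, forces in N, time in s.
With the tool pointing down it reaches from about 0.35 to 0.775 m from the base axis. Payload 7.3 kg.
Tool frame: the origin (TCP) lies at the centre of the arm's flange, where the gripper is bolted on; the fingertips stand 178 mm ahead of it and the grasp point (between the pads) lies 159 mm ahead of it; z points along the fingers, y is the line along which they close (so a half turn about z gives the same grasp; the last joint's range is limited). The gripper opens to 92 mm and grips with 3 to 60 N. Pads are 19 mm wide; open, the fingers measure 130 mm over their backs; the gripper's body (75 mm by 190 mm) begins 47 mm behind the grasp point.
Start: joints at [1.185, 0.342, 1.524, -0, 1.275, -0.146], TCP at [0.125, 0.51, 0.405] pointing down, gripper open.
Joint ranges: [-2.53, 2.53], [-0.77, 2.02], [0.04, 2.7], [-1, 4.14], [0.28, 2.66], [-3.11, 3.11]. Speed limits (rad/s): [2.57, 2.57, 3.14, 3.14, 3.14, 3.14].

## Interface

Orientations are given as [roll, pitch, yaw] about the fixed x, y, z axes, in that order (R = Rz(yaw) Ry(pitch) Rx(roll)).
In Python, from cell import telemetry, vision, ticket gives the robot as it stands.
- The arm moves only by the shell command python3 -m crank 'ROWS' [FORCE]. ROWS is JSON, a list of rows, each a list of 5 numbers: the gripper command: -1 is shut, 1 is fully open, values between are in proportion, then the shift along the tool's x, y, z in mm, then the turn about the tool's z in rad. In form: [[fingers, dx, dy, dz, roll], ...]. A call has 1 to 12 rows; each row is the pose to reach, as a shift and turn from the pose commanded when the call began, along the tool's axes at that moment; what a row does not reach only later rows make up. A row lasts 1/12 s, in which the tool goes at most 41.7 mm and 7.16 degrees, less where a joint would pass 70% of its speed; a pose out of reach is approached as far as the arm can. A call with a gripper value outside its range is refused whole. The fingers move at their own pace and stop on an object; FORCE is the grip in N (left out, the last holds). Time passes only in rows, so rows that repeat a pose let the fingers close. It gives the time, the measured TCP pose, the force, the opening and the grip force at its end, in the units of the state.
- telemetry.observe(): the state, without advancing time (a new reading comes with each control period).
- vision.read_camera(name): name is "scene" or "top" or "wrist"; returns (picture, depth): 420x560x3 uint8, red, green, blue; 420x560 float32, m along the optical axis (not along the pixel's ray), 0 where there is no reading.
- vision.get_calibration(name): a dict with "camera_matrix" (3x3 intrinsics, pixels), "rvec" (rotation vector, rad) and "tvec" (3), from world to camera coordinates, as OpenCV has them. Camera axes: x right, y down, z forward; pixel columns grow to the right and rows downward; lengths in m; the calibration is good to about 2 mm. A picture is of the moment at which its call begins: read the wrist's pose just before it. get_calibration takes no time and is no camera call; for the wrist camera it gives the pose at the moment of the call.
- ticket.hand_in(): hands the job in; it is judged then, once.
The state is a dict: "time": time; "qpos": joint angles; "qvel": joint speeds; "joint_efforts": joint torques, N m; "tool_pos": TCP position; "tool_rot": TCP orientation; "contact_force": force on the tool from outside, world axes, zero at the start; "torque": the same for the moment, N m; "opening": finger opening in m; "grip_force": force on a finger pad.
Only numpy, scipy, OpenCV 4.12 (cv2) and the standard library are available. Lean on these libraries where they do the work, as an engineer would, in place of code of your own. Each camera call takes 0.05 s, during which the arm holds its last target. There are 200 camera calls.

## Working session

There is one attempt and no reset: what is moved stays moved. The work goes in short steps, Python scripts to look and compute and a shell command to move; the robot and the scene stay as the last step left them, time stands still between calls to the robot, and variables do not carry over. Pictures are saved under pics/ and viewed, at most 10 in all, crops included, and the job is handed in when it is done.

```bash
mkdir -p pics; cat > h.py <<'E'
import numpy as np, cv2
from cell import telemetry, vision, ticket
def snap(name,fn):
    c=vision.get_calibration(name); im,d=vision.read_camera(name)
    cv2.imwrite(f'pics/{fn}.png',cv2.cvtColor(im,cv2.COLOR_RGB2BGR)); np.savez(f'pics/{fn}.npz',d=d,im=im,K=c['camera_matrix'],r=np.array(c['rvec'],float),t=np.array(c['tvec'],float))
def cloud(fn):
    z=np.load(f'pics/{fn}.npz'); d=z['d']; v,u=np.mgrid[:d.shape[0],:d.shape[1]]
    p=np.stack([u,v,np.ones_like(u)],-1)@np.linalg.inv(z['K']).T*d[...,None]
    R=cv2.Rodrigues(z['r'])[0]; P=(p-z['t'].ravel())@R; P[d==0]=np.nan
    return P,z['im']
E
python3 - <<'E'
from h import *
snap('scene','s0'); snap('top','t0')
s=telemetry.observe(); print(s)
E
```

```text
{'time': 0.1, 'qpos': array([ 1.18499113e+00,  3.42687898e-01,  1.52490524e+00, -3.42173001e-05,
        1.27539919e+00, -1.46015969e-01]), 'qvel': array([ 0.0008091 , -0.0020082 , -0.00229582, -0.00034506, -0.00126516,
        0.00058247]), 'joint_efforts': array([ 5.37256146e-04, -4.31998980e+01, -2.44699323e+01,  7.17605744e-02,
        5.25038852e-02, -8.11813857e-05]), 'tool_pos': array([0.12463571, 0.50987824, 0.40410187]), 'tool_rot': array([-3.14020311e+00, -1.71276011e-04,  2.90181330e+00]), 'contact_force': array([-0.10663326, -0.39054755,  0.19198342]), 'torque': array([-0.04201346,  0.0862631 , -0.01462479]), 'grip_force': 0.0, 'opening': 0.09208244063441334}
```

View pics/s0.png

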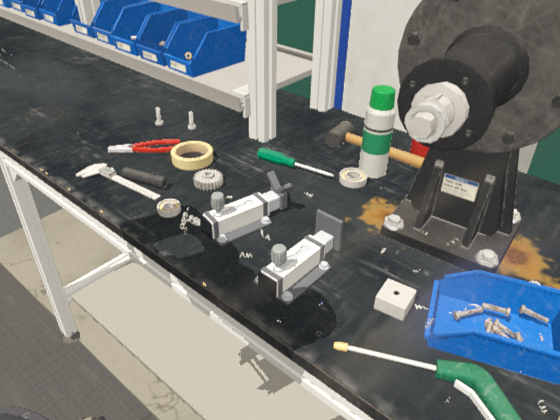

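View pics/t0.png

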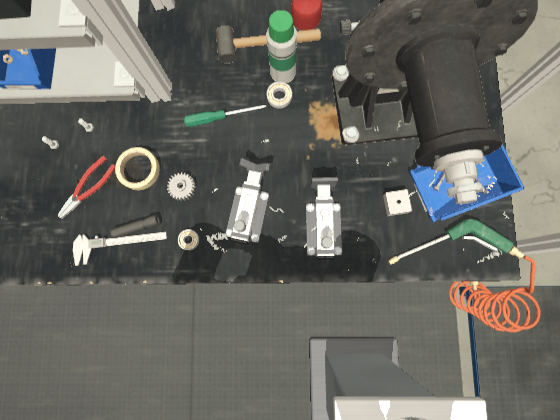

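The scene picture shows two supports. The left one (scene knob about 217,200; top about 241,226) seems to carry the V, and the right one (scene 279,255; top 324,228) the plate. I'll enlarge the top view and measure.

```bash
python3 - <<'E'
from h import *
P,im=cloud('t0')
cv2.imwrite('pics/t0c.png',cv2.resize(cv2.cvtColor(im[140:270,200:360],cv2.COLOR_RGB2BGR),None,fx=4.9,fy=4.5,interpolation=cv2.INTER_CUBIC))
Q,_=cloud('s0')
for n,C in (('top',P),('scene',Q)):
  ok=(C[...,0]>.25)&(C[...,0]<.75)&(C[...,1]>-.15)&(C[...,1]<.4)
  k=C[ok&(C[...,2]>.079)&(C[...,2]<.095)]
  lab=cv2.connectedComponents((ok&(C[...,2]>.079)&(C[...,2]<.095)).astype(np.uint8))[1]
  for i in range(1,lab.max()+1):
    q=C[lab==i]
    if len(q)>15: print(n,'knob',len(q),q.mean(0).round(4),(q.min(0)/2+q.max(0)/2).round(4),np.ptp(q,0).round(3))
  m=(ok&(C[...,2]>.036)&(C[...,2]<.046)).astype(np.uint8); lab=cv2.connectedComponents(m)[1]
  for i in range(1,lab.max()+1):
    q=C[lab==i]
    if len(q)>100:
      r=cv2.minAreaRect((q[:,:2]*1000).astype(np.float32)); print(n,'tube',len(q),r,q[:,2].mean())
E
```

```text
top knob 102 [0.5188 0.3561 0.0861] [0.5193 0.3562 0.0847] [0.024 0.022 0.01 ]
top knob 108 [0.4809 0.1724 0.0861] [0.4804 0.1724 0.0849] [0.023 0.023 0.01 ]
top tube 1024 ((570.0679321289062, 345.3056335449219), (40.24977111816406, 166.56649780273438), 77.29469299316406) 0.041187497163219115
top tube 1053 ((532.9825439453125, 175.33164978027344), (166.34295654296875, 45.14854049682617), 1.136623740196228) 0.041235108780686265
scene knob 102 [0.5165 0.3534 0.0846] [0.5175 0.3552 0.0837] [0.023 0.024 0.009]
scene knob 151 [0.478  0.1695 0.0845] [0.4795 0.1711 0.0837] [0.022 0.023 0.009]
scene tube 1074 ((575.1693115234375, 343.558837890625), (43.29660415649414, 179.18113708496094), 76.94963836669922) 0.040689494280014726
scene tube 1430 ((533.6818237304688, 168.0050048828125), (170.15245056152344, 55.66437530517578), 2.2094128131866455) 0.04055782690602976
scene tube 407 ((670.3897705078125, -94.61273956298828), (9.648797035217285, 117.3646240234375), 18.140047073364258) 0.040938768471917186
scene tube 244 ((545.965576171875, -115.78768920898438), (8.84349250793457, 72.50824737548828), 22.96479606628418) 0.04101647242186368
```

View pics/t0c.png

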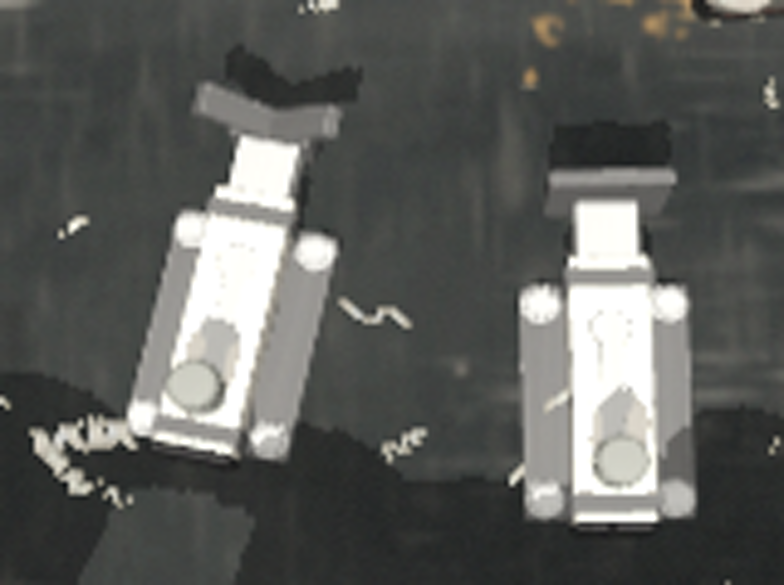

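The V rest (the chevron at crop 265,110) is on the left support. Its knob is at about (0.518, 0.355, 0.086), which fits the given 87 mm height, and its axis is about -13°. The tool is already aligned to within about 1°. I'll approach to a hover and check from near.

```bash
python3 -m crank '[[1,-30,-4,5,0],[1,-65,-9,10,0],[1,-100,-14,15,0],[1,-135,-19,20,0],[1,-170,-24,25,0],[1,-205,-29,30,0],[1,-240,-34,35,0],[1,-275,-39,40,0],[1,-310,-44,45,0],[1,-340,-49,50,0],[1,-360,-51,50,0],[1,-370,-52,50,0]]' 30
python3 - <<'E'
from h import *
telemetry.observe(); snap('wrist','w0'); s=telemetry.observe(); print(s['time'],s['tool_pos'],s['tool_rot'])
P,im=cloud('w0')
C=P; ok=(C[...,0]>.25)&(C[...,0]<.75)&(C[...,1]>.26)&(C[...,1]<.45)
lab=cv2.connectedComponents((ok&(C[...,2]>.081)&(C[...,2]<.095)).astype(np.uint8))[1]
for i in range(1,lab.max()+1):
    q=C[lab==i]
    if len(q)>60: print('knob',len(q),q.mean(0).round(4),(q.min(0)/2+q.max(0)/2).round(4),np.ptp(q,0).round(3))
lab=cv2.connectedComponents((ok&(C[...,2]>.036)&(C[...,2]<.046)).astype(np.uint8))[1]
for i in range(1,lab.max()+1):
    q=C[lab==i]
    if len(q)>300: print('tube',len(q),cv2.minAreaRect((q[:,:2]*1000).astype(np.float32)),q[:,2].mean())
E
```

```text
time: 1.1
tool_pos: [0.4741, 0.3701, 0.3537]
tool_rot: [-3.14, -0.001, 2.899]
contact_force: [0.0, -0.3, 0.1]
opening: 0.0917
grip_force: 0.0
1.15 [0.47441846 0.37011942 0.35393154] [-3.14094537e+00  3.27604092e-04  2.89905596e+00]
knob 665 [0.5172 0.3576 0.0863] [0.519  0.3569 0.085 ] [0.023 0.024 0.008]
tube 1807 ((518.8577270507812, 357.1214904785156), (39.91453170776367, 61.05841064453125), 77.11656188964844) 0.04281037947910588
tube 1284 ((600.54150390625, 338.7966613769531), (39.4669189453125, 39.2691650390625), 77.02538299560547) 0.04192026465462094
```

View pics/w0.png

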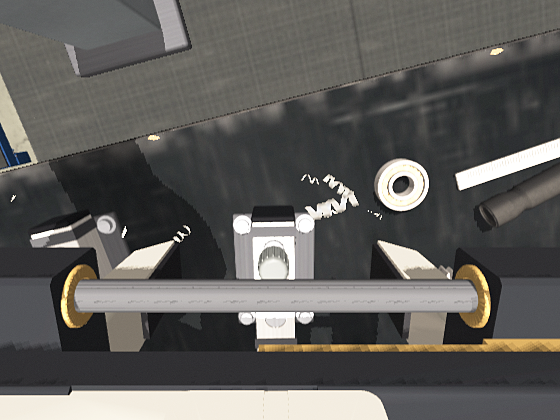

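The wrist view shows the V support's knob at (272,258), centred between the fingers. Its position from here is (0.518, 0.356), which agrees with the other cameras, and the axis is -12.9°. I'll descend and pinch.

```bash
python3 -m crank '[[1,-25,-2,15,-0.017],[1,-45,-3,35,-0.017],[1,-46,-3,60,-0.017],[1,-46,-3,85,-0.017],[1,-46,-3,102,-0.017],[1,-46,-3,110,-0.017],[1,-46,-3,112,-0.017],[-1,-46,-3,112,-0.017],[-1,-46,-3,112,-0.017],[-1,-46,-3,112,-0.017],[-1,-46,-3,112,-0.017],[-1,-46,-3,112,-0.017]]' 35
python3 -m crank '[[-1,0,0,0,0],[-1,0,0,0,0],[-1,0,0,0,0],[-1,0,0,0,0]]' 35
```

```text
time: 2.15
tool_pos: [0.5158, 0.3579, 0.2437]
tool_rot: [3.14, 0.001, 2.919]
contact_force: [0.2, 0.5, -0.4]
opening: 0.0632
grip_force: 0.0
time: 2.48
tool_pos: [0.5157, 0.3577, 0.2428]
tool_rot: [3.142, -0.0, 2.919]
contact_force: [0.1, -0.7, -0.6]
opening: 0.0364
grip_force: 0.0
```

```bash
python3 -m crank '[[-1,-2,-1,0,0],[-1,-2,-1,0,0],[-1,-2,-1,0,0],[-1,-2,-1,0,0],[-1,-2,-1,0,0],[-1,-2,-1,0,0]]' 35
```

```text
time: 2.98
tool_pos: [0.5175, 0.3567, 0.2428]
tool_rot: [3.141, 0.0, 2.919]
contact_force: [2.5, 3.8, -2.4]
opening: 0.0229
grip_force: 35.0
```

Gripped: the opening is 23 mm against a 24 mm knob. Next I press down 12 mm.

```bash
python3 -m crank '[[-1,0,0,3,0],[-1,0,0,6,0],[-1,0,0,9,0],[-1,0,0,12,0],[-1,0,0,12.5,0],[-1,0,0,12.5,0]]'
```

```text
time: 3.48
tool_pos: [0.5176, 0.3567, 0.2306]
tool_rot: [3.14, 0.001, 2.919]
contact_force: [0.4, 3.1, 6.1]
opening: 0.0227
grip_force: 35.0
```

```bash
python3 -m crank '[[-1,-2,0,0,0],[-1,-6,0,0,0],[-1,-10,0,0,0],[-1,-14,0,0,0],[-1,-18,0,0,0],[-1,-20,0,0,0],[-1,-20,0,0,0]]'
```

```text
time: 4.07
tool_pos: [0.5376, 0.3521, 0.2309]
tool_rot: [3.14, 0.002, 2.919]
contact_force: [1.4, 3.6, 5.4]
opening: 0.0231
grip_force: 35.0
```

```bash
python3 -m crank '[[-1,-4,0,0,0],[-1,-9,0,0,0],[-1,-14,0,0,0],[-1,-19,0,0,0],[-1,-24,0,0,0],[-1,-29,0,0,0],[-1,-34,0,0,0],[-1,-39,0,0,0],[-1,-44,0,0,0],[-1,-48,0,0,0],[-1,-50,0,0,0],[-1,-50,0,0,0]]'
python3 - <<'E'
from h import *
snap('scene','s1'); im=cv2.imread('pics/s1.png'); cv2.imwrite('pics/s1c.png',cv2.resize(im[140:320,160:380],None,fx=3.3,fy=3.3))
E
```

```text
time: 5.07
tool_pos: [0.5863, 0.341, 0.2309]
tool_rot: [3.14, 0.002, 2.919]
contact_force: [1.9, 3.7, 5.9]
opening: 0.0231
grip_force: 35.0
```

View pics/s1c.png

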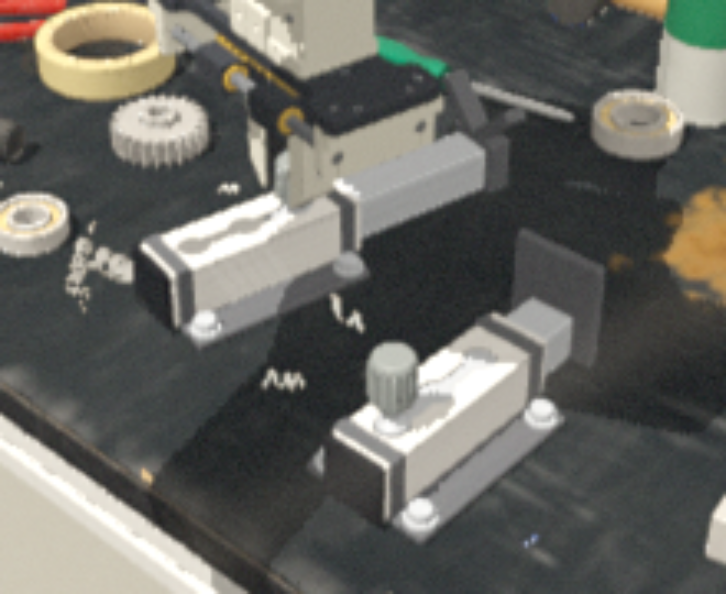

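The picture shows the inner tube well out, the knob held at the last hole (crop 285,180), and both rear holes empty (200,245 and 255,220). The tool has travelled 70.5 mm. Next I let the button rise while still held.

```bash
python3 -m crank '[[-1,0,0,-3,0],[-1,0,0,-6,0],[-1,0,0,-9,0],[-1,0,0,-12,0],[-1,0,0,-12.5,0],[-1,0,0,-12.5,0]]'
```

```text
time: 5.62
tool_pos: [0.5857, 0.3412, 0.2427]
tool_rot: [3.141, 0.0, 2.919]
contact_force: [1.5, 5.3, 2.3]
opening: 0.0227
grip_force: 35.0
```

It rose to the height where I gripped it. Now open, lift straight up and back off.

```bash
python3 -m crank '[[0.3,0,0,0,0],[0.3,0,0,0,0],[0.3,0,0,0,0],[0.3,0,0,0,0],[0.3,0,0,0,0],[0.3,0,0,0,0],[0.3,0,0,-5,0],[0.3,0,0,-20,0],[0.3,0,0,-45,0],[0.3,0,0,-75,0],[0.3,0,0,-100,0],[0.3,0,0,-110,0]]'
python3 -m crank '[[0.3,20,0,0,0],[0.3,50,0,0,0],[0.3,85,0,0,0],[0.3,120,0,0,0],[0.3,155,0,0,0],[0.3,190,0,0,0],[0.3,220,0,0,0],[0.3,240,0,0,0],[0.3,250,0,0,0],[0.3,250,0,0,0]]'
python3 - <<'E'
from h import *
snap('scene','s2'); snap('top','t2'); im=cv2.imread('pics/s2.png'); cv2.imwrite('pics/s2c.png',cv2.resize(im[140:320,160:380],None,fx=3.3,fy=3.3))
for n in('s2','t2'):
  C,_=cloud(n)
  ok=(C[...,0]>.4)&(C[...,0]<.65)&(C[...,1]>.1)&(C[...,1]<.4)
  lab=cv2.connectedComponents((ok&(C[...,2]>.079)&(C[...,2]<.095)).astype(np.uint8))[1]
  for i in range(1,lab.max()+1):
    q=C[lab==i]
    if len(q)>15: print(n,'knob',len(q),q.mean(0).round(4),(q.min(0)/2+q.max(0)/2).round(4))
E
```

```text
time: 6.62
tool_pos: [0.5861, 0.3411, 0.3576]
tool_rot: [3.138, 0.005, 2.919]
contact_force: [0.5, 0.6, 0.1]
opening: 0.0597
grip_force: 0.0
time: 7.45
tool_pos: [0.3402, 0.3965, 0.3526]
tool_rot: [-3.141, -0.001, 2.921]
contact_force: [0.2, 0.5, 0.5]
opening: 0.0594
grip_force: 0.0
s2 knob 97 [0.584  0.3384 0.0846] [0.5851 0.3408 0.0839]
s2 knob 146 [0.4782 0.1697 0.0847] [0.4797 0.1713 0.0835]
t2 knob 98 [0.5864 0.3406 0.0861] [0.587  0.3413 0.0854]
t2 knob 109 [0.481  0.1725 0.086 ] [0.4804 0.1723 0.0857]
```

View pics/s2c.png

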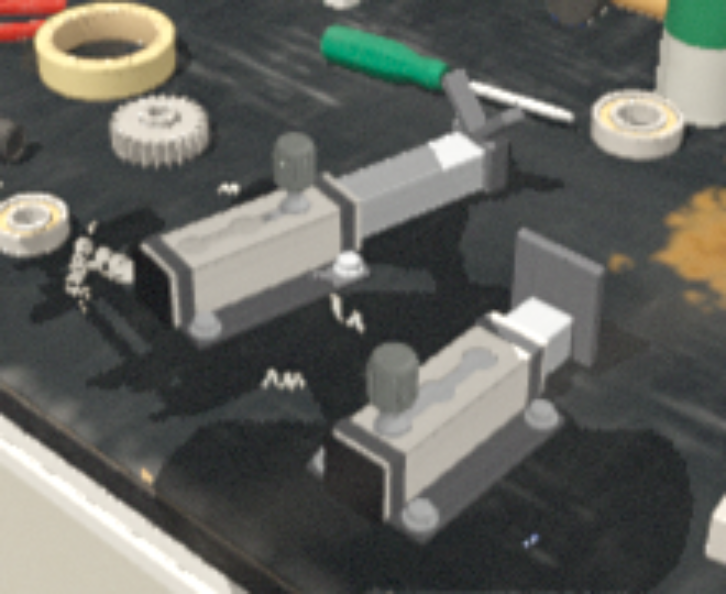

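The picture shows the V support's knob up at the last hole (crop 295,170), at the same height as before and 69.3 mm along. The plate support (395,380) hasn't moved, and the robot is clear of everything.

```bash
python3 -c "
from cell import ticket; print(ticket.hand_in())"
```

```text
the job is handed in; nothing more can be done
None
```

The V-rest support is extended about 70 mm with its button up in the last hole, the flat-plate support is still at its setting, the arm is clear, and the job was handed in at about 7.5 s.

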